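# Clear the bench after a glue-up

## Task

Clear the bench after the glue-up: put the two loose red C-clamps in the blue bin, the two wood offcuts in the plywood box and the red glue paddle in the aluminium tray. Lower each one in and leave it lying flat inside, below the rim; do not drop it in from above. Leave the bottles, the tub, the mallet and the clamped-up block standing where they are.

Things in the scene. Friction and masses are not known exactly. Their poses are not given: they have to be found in the camera images.
- clamp1: red C-clamp lying flat, one of two; 150 long, 90 wide, 20 thick, about 0.4 kg. Origin on its underside. Cast C: spine along x at y +36 (outer face y +43), two 14-wide arms from it towards -y at x +67 and x -23, to y -34; steel screw along x at y -22, its T-bar (6 thick, y -48 to +4) at x -68. 45 free between spine and screw. Centre of mass near x +13, y +6
- clamp2: red C-clamp lying flat, the other one, starting turned about half a turn; 150 long, 90 wide, 20 thick, about 0.4 kg. Origin on its underside. Cast C: spine along x at y +36 (outer face y +43), two 14-wide arms from it towards -y at x +67 and x -23, to y -34; steel screw along x at y -22, its T-bar (6 thick, y -48 to +4) at x -68. 45 free between spine and screw. Centre of mass near x +13, y +6
- clamp1_spine (a point): middle of the clamp's spine: a bar 14 wide (y), 20 high, 104 long (x), gripped across y; this point is 10 above the clamp's underside, at its x +22, y +36. Axes as the clamp's
- clamp1_screw (a point): middle of the bare part of the clamp's screw, which lies along x: 11 diameter, 45 long between boss and swivel pad, gripped across y; this point is 10 above the clamp's underside, at its x +14, y -22. Axes as the clamp's
- clamp2_spine (a point): middle of the clamp's spine: a bar 14 wide (y), 20 high, 104 long (x), gripped across y; this point is 10 above the clamp's underside, at its x +22, y +36. Axes as the clamp's
- clamp2_screw (a point): middle of the bare part of the clamp's screw, which lies along x: 11 diameter, 45 long between boss and swivel pad, gripped across y; this point is 10 above the clamp's underside, at its x +14, y -22. Axes as the clamp's
- offcut1: dark hardwood offcut, 170 x 50 x 22 (x, y, z), about 0.13 kg, lying flat; origin at the centre of its underside. The paddle starts lying on top of it
- offcut2: mid-brown hardwood offcut, 150 x 44 x 25 (x, y, z), about 0.12 kg, lying flat; origin at the centre of its underside
- paddle: red-handled glue paddle, 163 long, about 45 g, lying flat along the dark offcut, 22 above the bench. Origin on its underside; x along it: handle 20 wide and 12 thick from x -82 to +2, neck 12 wide and 10 thick to x +34, grey ribbed head 34 wide and 8 thick from x +34 to +80
- clamp_bin: blue plastic open bin, fixed, outside 220 x 220 x 48 (x, y, z), walls and floor 5; origin at the centre of its underside
- offcut_box: plywood open box, fixed, outside 220 x 200 x 48 (x, y, z), walls and floor 7; origin at the centre of its underside
- paddle_tray: bare aluminium open tray, fixed, outside 220 x 150 x 45 (x, y, z), walls and floor 4; origin at the centre of its underside
- glue_bottle: cream glue bottle with a green label and a green cap, standing among the things to sort: 70 diameter, 196 tall; origin at the centre of its underside. Stays
- filler_tub: white round tub with brown filler, standing among the things to sort: 90 diameter, 42 tall; origin at the centre of its underside. Stays
- squeeze_bottle: small honey-coloured squeeze bottle near the robot, 48 diameter, 142 tall; origin at the centre of its underside. Stays
- mallet: wooden mallet lying on the left of the bench along its own y axis, head 60 x 115 x 70 high centred at y +100, handle to y -155; origin on its underside. Stays
- glue_up: fresh glue-up on the right: laminated block 260 x 72 x 60 with two red C-clamps across it, 97 tall in all, screws reaching to y -135; origin at the centre of the block's underside. Stays

How it is judged:
At the end, for the whole second after the job is handed in: Clamps in the blue bin, offcuts in the plywood box, paddle in the tray: each origin inside the inner walls (20 mm clear in the bin's x, 10 in y), under 40 mm above the bin's underside, long axis within 0.25 rad of level, below 0.03 m/s; no bystander over 30 mm from its start (x of clamp1 in the frame of clamp_bin between -0.085 and 0.085 m and y of clamp1 in the frame of clamp_bin between -0.095 and 0.095 m and z of each of clamp1, clamp2 in the frame of clamp_bin below 0.04 m and angle between clamp1's own x axis and vertical between 1.32 and 1.82 rad and linear speed of each of clamp1, clamp2, offcut1, offcut2, paddle below 0.03 m/s and x of clamp2 in the frame of clamp_bin between -0.085 and 0.085 m and y of clamp2 in the frame of clamp_bin between -0.095 and 0.095 m and angle between clamp2's own x axis and vertical between 1.32 and 1.82 rad and x of offcut1 in the frame of offcut_box between -0.083 and 0.083 m and y of offcut1 in the frame of offcut_box between -0.083 and 0.083 m and z of each of offcut1, offcut2 in the frame of offcut_box below 0.04 m and angle between offcut1's own x axis and vertical between 1.32 and 1.82 rad and x of offcut2 in the frame of offcut_box between -0.083 and 0.083 m and y of offcut2 in the frame of offcut_box between -0.083 and 0.083 m and angle between offcut2's own x axis and vertical between 1.32 and 1.82 rad and x of paddle in the frame of paddle_tray between -0.086 and 0.086 m and y of paddle in the frame of paddle_tray between -0.061 and 0.061 m and z of paddle in the frame of paddle_tray below 0.04 m and angle between paddle's own x axis and vertical between 1.32 and 1.82 rad and distance of each of glue_bottle, filler_tub, squeeze_bottle, mallet, glue_up from where it was at the start of the episode below 0.03 m); the robot touches nothing.
It fails at once if a bystander (bottle, tub, mallet, glue-up) is pushed more than 30 mm from its start (distance of any of glue_bottle, filler_tub, squeeze_bottle, mallet, glue_up from where it was at the start of the episode above 0.03 m).
It fails at once if a bystander is tipped by more than 0.35 rad (angle between any of glue_bottle, filler_tub, squeeze_bottle, mallet, glue_up's own z axis and vertical above 0.35 rad).
It fails at once if a clamp, offcut or paddle is dropped or thrown: it moves faster than 1.0 m/s while lower than 70 mm (a free fall of 50 mm) ((linear speed of clamp1 above 1 m/s and height (world z) of clamp1 below 0.07 m) or (linear speed of clamp2 above 1 m/s and height (world z) of clamp2 below 0.07 m) or (linear speed of offcut1 above 1 m/s and height (world z) of offcut1 below 0.07 m) or (linear speed of offcut2 above 1 m/s and height (world z) of offcut2 below 0.07 m) or (linear speed of paddle above 1 m/s and height (world z) of paddle below 0.07 m)).
It also fails if it takes over 72 s, if anything falls off the work surface, if the arm or the gripper's body presses on something with over 40 N, if the wrist force passes 120 N, or if a joint passes its speed limit or range.

## Robot

A 7-joint arm with a two-finger parallel gripper is mounted at the origin on the work surface. World frame = base frame: x ahead of the robot, y to its left, z up, the work surface at z = 0. Lengths are in m, angles in rad, forces in N, time in s.
With the tool pointing down it reaches from about 0.425 to 0.825 m from the base axis. Payload 3.6 kg.
Tool frame: the origin (TCP) lies where the fingers leave the gripper's body, on its centre line; the fingertips stand 73 mm ahead of it and the grasp point (between the pads) lies 54 mm ahead of it; z points along the fingers, y is the line along which they close (so a half turn about z gives the same grasp; the last joint's range is limited). The gripper opens to 85 mm and grips with 20 to 120 N. Pads are 22 mm wide; open, the fingers measure 114 mm over their backs; the gripper's body (76 mm by 85 mm) begins 54 mm behind the grasp point. The pads swing forward as they close: fully open they stand 13 mm farther back than shut.
Start: joints at [-1.129, 0.615, -0.013, 1.423, 0.008, 1.103, -0.04], TCP at [0.294, 0.58, 0.304] pointing down, gripper open.
Joint ranges: [-3.12, 3.12], [-0.3, 2.06], [-1.34, 1.32], [0.26, 2.42], [-1.36, 4.5], [0.01, 1.98], [-2.84, 2.84]. Speed limits (rad/s): [2.79, 2.79, 3.14, 3.14, 3.14, 3.14, 3.14].

## Interface

Orientations are given as a unit quaternion [x, y, z, w].
In Python, from station import arm, snapshot, camera_info, ticket gives the robot as it stands. Calls block until the motion is done:
- arm.movep(position, orientation): joint-space move of the TCP to a pose.
- arm.line_to(position, velocity=0.15, ori=None): straight line of the TCP; ori=None keeps the orientation; velocity is the mean speed in m/s.
- arm.move_j(angles): joint-space move.
- arm.move_gripper(opening, effort=None): opening from 0.0 (shut) to 1.0 (fully open); effort is the grip in N (None keeps the last); returns when the fingers have stopped.
- arm.pause(seconds).
- arm.ik(position, orientation): joint angles nearest the present ones, or None.
- snapshot(name): name is "scene" or "side" or "wrist"; returns the picture (420x560x3 uint8, blue, green, red); there is no depth.
- camera_info(name): a dict with "fx", "fy", "cx", "cy" (pixels), "dist_coeffs" ([k1, k2, p1, p2, k3] as OpenCV has them; the pictures are not rectified), "R" (3x3) and "t" (3): a world point X has camera coordinates R X + t; the wrist camera has in their place "T_tool_cam" (4x4, takes a point from camera to tool coordinates, whose origin is the TCP and whose axes are the flange's). Camera axes: x right, y down, z forward; pixel columns grow to the right and rows downward; lengths in m; the calibration is good to about 2 mm. A picture is of the moment at which its call begins: read the wrist's pose just before it. camera_info takes no time and is no camera call.
A pose or a line that the arm cannot do raises arm.MotionError and nothing moves.
- ticket.finish_job(): hands the job in; it is judged then, once.
Readings, each from a call of its own:
- arm.read_time(): time.
- arm.read_joint_positions(): joint angles.
- arm.read_dq(): joint speeds.
- arm.read_effort(): joint torques, N m.
- arm.read_tool_pos(): TCP position.
- arm.read_eef_rot(): TCP orientation.
- arm.read_ft_force(): force on the tool from outside, world axes, zero at the start.
- arm.read_wrist_torque(): the same for the moment, N m.
- arm.read_opening(): opening from 0.0 (shut) to 1.0 (fully open).
- arm.read_finger_force(): force on a finger pad.
Only numpy, scipy, OpenCV 4.12 (cv2) and the standard library are available. Lean on these libraries where they do the work, as an engineer would, in place of code of your own. Each camera call takes 0.05 s, during which the arm holds its last target. There are 200 camera calls.

## Working session

There is one attempt and no reset: what is moved stays moved. The work goes in short steps, each a Python script; the robot and the scene stay as the last script left them, time stands still between calls to the robot, and variables do not carry over. Pictures are saved under pics/ and viewed, at most 10 in all, crops included, and the job is handed in when it is done.

```bash
mkdir -p pics; ls
python3 - <<'E'
from station import arm,snapshot,camera_info
import cv2,numpy as np
for n in("scene","side"):
    i=camera_info(n);print(n,{k:np.round(v,4).tolist() for k,v in i.items() if k!='name' and not isinstance(v,str)})
    cv2.imwrite(f"pics/{n}0.png",cv2.resize(snapshot(n),(800,600)))
i=camera_info("wrist");print({k:np.round(v,4).tolist() for k,v in i.items() if not isinstance(v,str)})
print(arm.read_time(),arm.read_tool_pos(),arm.read_eef_rot(),arm.read_opening())
E
```

```text
pics
scene {'fx': 445.6271, 'fy': 445.6271, 'cx': 274.716, 'cy': 208.2484, 'dist_coeffs': [0.0479, 0.0, 0.0, 0.0, 0.0], 'R': [[0.8576, 0.5143, 0.003], [0.4414, -0.733, -0.5175], [-0.264, 0.4451, -0.8557]], 't': [-0.3932, -0.2035, 1.5805]}
side {'fx': 399.5146, 'fy': 399.5146, 'cx': 277.2413, 'cy': 208.3926, 'dist_coeffs': [0.0312, 0.0, 0.0, 0.0, 0.0], 'R': [[-0.783, -0.622, -0.0037], [-0.3082, 0.3931, -0.8663], [0.5402, -0.6772, -0.4995]], 't': [0.3457, 0.2083, 1.3273]}
{'fx': 359.9428, 'fy': 359.9428, 'cx': 280.0223, 'cy': 210.408, 'dist_coeffs': [-0.0537, 0.0, 0.0, 0.0, 0.0], 'T_tool_cam': [[-0.0001, -0.949, -0.3153, 0.0806], [1.0, 0.0001, -0.0005, 0.0007], [0.0005, -0.3153, 0.949, -0.0715], [0.0, 0.0, 0.0, 1.0]]}
0.1 [0.2934061  0.57941417 0.3028259 ] [ 2.32175243e-01  9.72673245e-01 -1.15980549e-03 -2.64587270e-04] 0.9982656825862323
```

View pics/scene0.png

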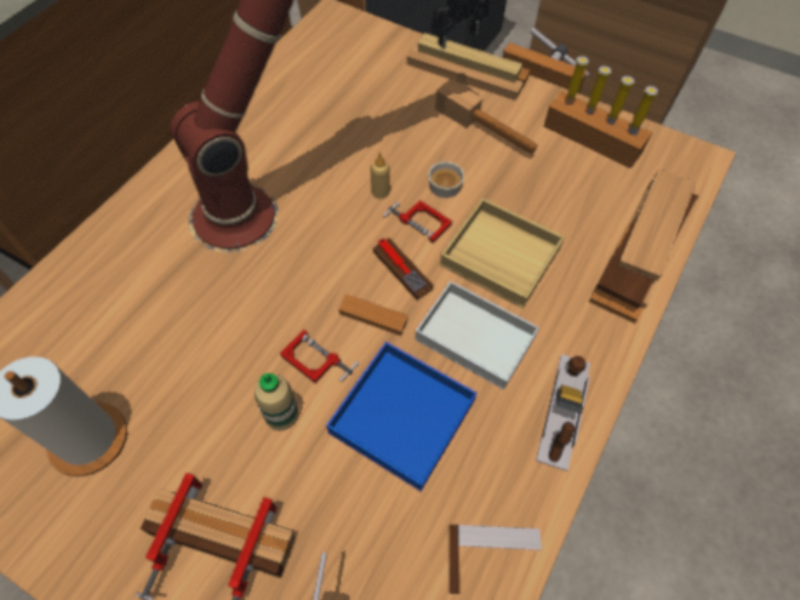

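View pics/side0.png

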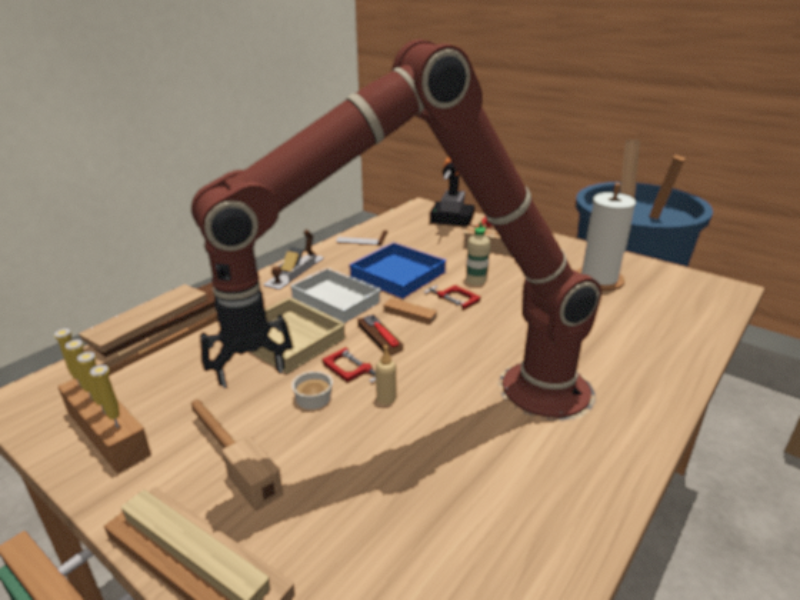

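The scene picture shows (in its 800x600 scale) the clamps at about (425,220) and (318,357). The paddle lies on the dark offcut at (402,267), and offcut2 is at (373,313). The box is at (502,252), the tray at (477,333) and the bin at (402,415). The bottle is at (277,400), the squeeze bottle at (380,176) and the tub at (445,180). The side view agrees. Next I'll get rough positions, then wrist views.

```bash
cat > h.py <<'E'
from station import arm,snapshot,camera_info,ticket
import cv2,numpy as np
from scipy.spatial.transform import Rotation as Ro
def down(yaw):  # tool x=(cos,sin,0), tool z down, closing axis y=(sin,-cos,0)
    c,s=np.cos(yaw),np.sin(yaw)
    return Ro.from_matrix(np.array([[c,s,0],[s,-c,0],[0,0,-1.]])).as_quat()
def cam(name,pose=None):
    i=camera_info(name);K=np.array([[i['fx'],0,i['cx']],[0,i['fy'],i['cy']],[0,0,1]]);d=np.array(i['dist_coeffs'],float)
    if name=='wrist':
        p,q=pose;T=np.array(i['T_tool_cam']);Rt=Ro.from_quat(q).as_matrix()
        Rw=Rt@T[:3,:3];c=np.array(p)+Rt@T[:3,3];return K,d,Rw,c
    R=np.array(i['R']);return K,d,R.T,-R.T@np.array(i['t'])
def rays(C,px):
    K,d,Rw,c=C;u=cv2.undistortPoints(np.array(px,float).reshape(-1,1,2),K,d).reshape(-1,2)
    return c,np.c_[u,np.ones(len(u))]@Rw.T
def plane(C,px,z):
    c,r=rays(C,px);return c+r*((z-c[2])/r[:,2])[:,None]
def proj(C,X):
    K,d,Rw,c=C;return cv2.projectPoints(np.array(X,float).reshape(-1,1,3),Rw.T,-Rw.T@c,K,d)[0].reshape(-1,2)
def tri(C1,p1,C2,p2):  # per-pair midpoint and gap
    c1,r1=rays(C1,p1);c2,r2=rays(C2,p2);out=[]
    for a,b in zip(r1,r2):
        s=np.linalg.lstsq(np.c_[a,-b],c2-c1,rcond=None)[0]
        A,B=c1+s[0]*a,c2+s[1]*b;out.append(np.r_[(A+B)/2,np.linalg.norm(A-B)])
    return np.array(out)
def wshot(fn=None):
    pose=(arm.read_tool_pos(),arm.read_eef_rot());im=snapshot('wrist')
    if fn:cv2.imwrite(fn,im);np.save(fn+'.npy',np.r_[pose[0],pose[1]])
    return im,cam('wrist',pose)
def wload(fn):
    a=np.load(fn+'.npy');return cv2.imread(fn),cam('wrist',(a[:3],a[3:]))
E
python3 - <<'E'
from h import *
C=cam('scene')
for n,p,z in [('A',(425,220),.01),('B',(318,357),.01),('off1',(402,267),.02),('off2',(373,313),.02),('box',(502,252),.02),('tray',(477,333),.02),('bin',(402,415),.02),('glue',(280,415),.02),('sq',(380,190),.02),('tub',(445,185),.02),('glueup',(218,530),.03),('mal',(485,115),.03)]:
    print(n,plane(C,[np.array(p)*.7],z)[0].round(3))
for p in [(.5,-.07,.35),(.5,.17,.35),(.55,.05,.4),(.5,.05,.35),(.55,-.1,.4)]:
  for y in (0,np.pi/2,np.pi,-np.pi/2):
    q=arm.ik(p,down(y));print(p,round(y,2),None if q is None else np.round(q,2))
E
```

```text
A [0.416 0.225 0.01 ]
B [ 0.402 -0.217  0.01 ]
off1 [0.442 0.071 0.02 ]
off2 [ 0.449 -0.068  0.02 ]
box [0.622 0.229 0.02 ]
tray [0.67  0.006 0.02 ]
bin [ 0.625 -0.24   0.02 ]
glue [ 0.413 -0.367  0.02 ]
sq [0.277 0.242 0.02 ]
tub [0.408 0.341 0.02 ]
glueup [ 0.451 -0.603  0.03 ]
mal [0.387 0.604 0.03 ]
(0.5, -0.07, 0.35) 0 [-0.47  0.43  0.83  1.78 -0.36  1.08 -1.08]
(0.5, -0.07, 0.35) 1.57 [-0.23  0.37  0.45  1.78 -0.18  1.04  0.29]
(0.5, -0.07, 0.35) 3.14 [-0.04  0.35  0.19  1.77 -0.07  1.03  1.75]
(0.5, -0.07, 0.35) -1.57 [-0.62  0.55  1.14  1.79 -0.54  1.16 -2.45]
(0.5, 0.17, 0.35) 0 [-0.85  0.45  0.73  1.72 -0.33  1.1  -1.59]
(0.5, 0.17, 0.35) 1.57 [-0.61  0.39  0.34  1.71 -0.15  1.06 -0.21]
(0.5, 0.17, 0.35) 3.14 [-0.34  0.38 -0.04  1.71  0.02  1.06  1.18]
(0.5, 0.17, 0.35) -1.57 [-0.04  0.41 -0.48  1.7   0.21  1.08  2.56]
(0.55, 0.05, 0.4) 0 [-0.61  0.46  0.76  1.57 -0.33  1.25 -1.37]
(0.55, 0.05, 0.4) 1.57 [-0.42  0.4   0.44  1.57 -0.18  1.21  0.05]
(0.55, 0.05, 0.4) 3.14 [-0.18  0.38  0.07  1.56 -0.03  1.2   1.47]
(0.55, 0.05, 0.4) -1.57 [ 0.53  0.59 -1.15  1.54  0.54  1.37  2.48]
(0.5, 0.05, 0.35) 0 [-0.67  0.41  0.76  1.79 -0.32  1.07 -1.36]
(0.5, 0.05, 0.35) 1.57 [-0.43  0.36  0.4   1.78 -0.16  1.04  0.03]
(0.5, 0.05, 0.35) 3.14 [-0.18  0.34  0.05  1.77 -0.02  1.03  1.45]
(0.5, 0.05, 0.35) -1.57 [ 0.13  0.36 -0.39  1.76  0.15  1.05  2.84]
(0.55, -0.1, 0.4) 0 [-0.37  0.48  0.82  1.55 -0.37  1.26 -1.06]
(0.55, -0.1, 0.4) 1.57 [-0.18  0.42  0.49  1.55 -0.2   1.22  0.34]
(0.55, -0.1, 0.4) 3.14 [-0.03  0.4   0.26  1.54 -0.11  1.21  1.82]
(0.55, -0.1, 0.4) -1.57 [-0.51  0.59  1.14  1.56 -0.55  1.34 -2.45]
```

```bash
python3 - <<'E'
from h import *
for k,y in enumerate((.11,-.11)):
    arm.movep((.48,y,.38),down(np.pi)); im,C=wshot(f'pics/w{k}.png'); print(arm.read_time(),arm.read_tool_pos(),arm.read_dq().round(3) if hasattr(arm.read_dq(),'round') else '')
E
python3 -c "
import cv2
for k in (0,1): cv2.imwrite(f'pics/v{k}.png',cv2.resize(cv2.imread(f'pics/w{k}.png'),(800,600)))"
```

```text
2.0 [0.4799251  0.11121479 0.37981744] [-0.002  0.     0.006 -0.001  0.004  0.001  0.001]
2.9333 [ 0.48064226 -0.10734782  0.37983703] [-0.009 -0.001 -0.002  0.001  0.004 -0.001  0.002]
```

View pics/v0.png

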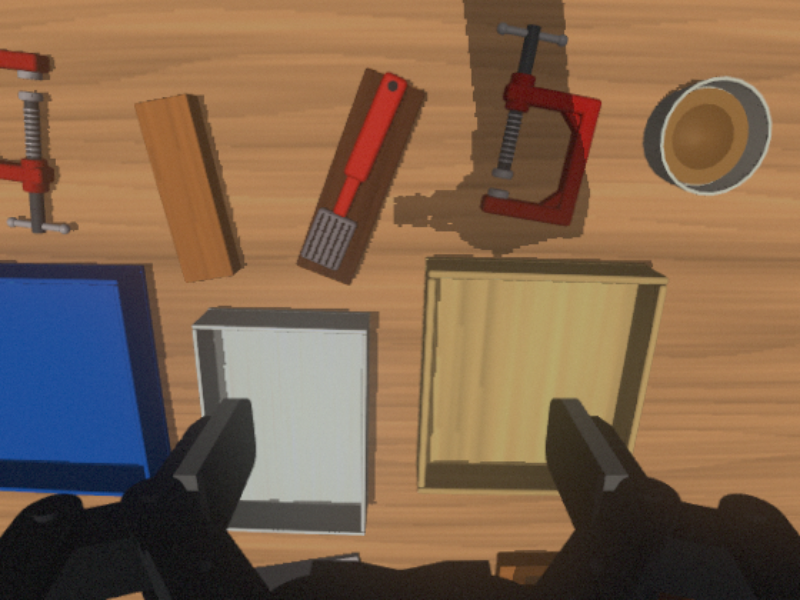

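View pics/v1.png

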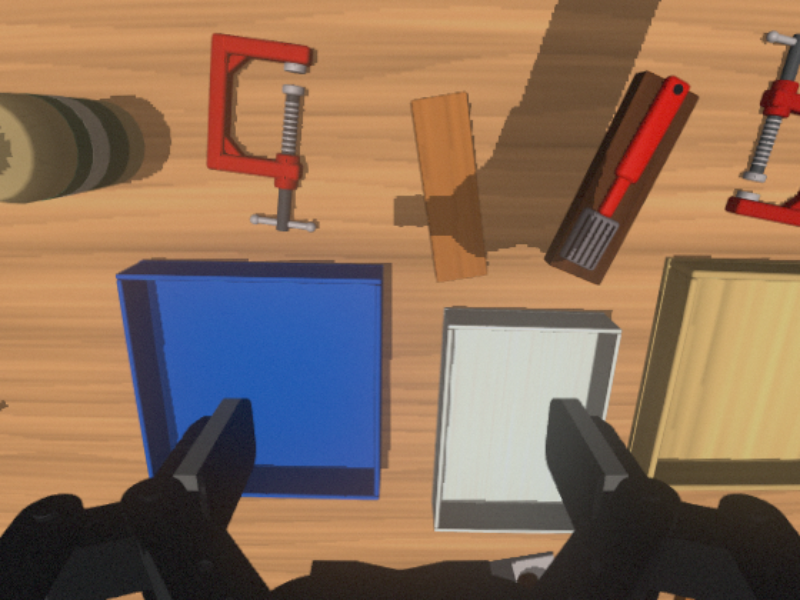

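The wrist pictures (800 scale) show everything clearly:
- **v0:** box rim near corners are (430,277) and (666,282), tray rim (196,326) and (369,329). Clamp A's spine corners are (601,98) and (572,224), with the swivel at (503,174).
- **v1:** bin rim is (118,276), (383,278), (380,498). Clamp B's spine corners are (214,34) and (207,168).

I'll triangulate these.

Run:
```python
from h import *
i0,C0=wload('pics/w0.png');i1,C1=wload('pics/w1.png')
f=lambda P:(np.array(P,float)+.5)*.7-.5
def T(n,a,b):
    print(n,'\n',tri(C0,f(a),C1,f(b)).round(4))
T('off2',[(136,104),(187,95),(233,276),(187,282)],[(411,101),(465,92),(487,276),(438,282)])
T('off1',[(370,69),(426,93),(350,283),(298,265)],[(645,72),(698,97),(600,283),(546,263)])
T('tray nl nr',[(196,326),(369,329)],[(445,325),(620,329)])
T('box nl fl',[(430,277),(419,489)],[(690,277),(655,487)])
T('bin nr fr',[(118,281),(127,494)],[(383,278),(380,498)])
T('A swivel',[(503,174)],[(753,178)]);T('B swivel',[(31,97)],[(292,90)])
T('paddle end dot',[(392,87)],[(677,90)])
P=lambda n,C,a,z:print(n,plane(C,f(a),z).round(4).tolist())
P('A spine',C0,[(601,98),(572,224)],.02);P('B spine',C1,[(214,34),(207,168)],.02)
P('box',C0,[(430,277),(666,282),(419,489)],.048)
P('bin',C1,[(118,276),(383,278),(380,498),(153,497)],.048)
P('tray',C0,[(196,326),(369,329),(365,533)],.045);P('tray1',C1,[(445,325),(620,329),(436,529)],.045)
# contours: paddle handle (red, central) in both views, colour masks
for k,(im,C) in enumerate(((i0,C0),(i1,C1))):
    h=cv2.cvtColor(im,cv2.COLOR_BGR2HSV);m=(((h[...,0]<5)|(h[...,0]>174))&(h[...,1]>190)&(h[...,2]>60)).astype(np.uint8)
    for c in cv2.findContours(m,cv2.RETR_EXTERNAL,cv2.CHAIN_APPROX_NONE)[0]:
        if cv2.contourArea(c)>300:
            b=cv2.boxPoints(cv2.minAreaRect(c));print(k,cv2.contourArea(c),(c.reshape(-1,2).mean(0)/.7).round(),'box34',plane(C,b,.034).round(4)[:,:2].tolist())
```

```text
off2 
 [[ 3.774e-01 -9.880e-02  2.250e-02  3.000e-04]
 [ 3.709e-01 -5.660e-02  2.250e-02  6.000e-04]
 [ 5.185e-01 -3.230e-02  2.660e-02  4.000e-04]
 [ 5.245e-01 -7.410e-02  2.470e-02  4.000e-04]]
off1 
 [[3.526e-01 8.770e-02 1.480e-02 1.000e-04]
 [3.707e-01 1.318e-01 1.950e-02 0.000e+00]
 [5.256e-01 6.820e-02 2.300e-02 1.000e-04]
 [5.113e-01 2.180e-02 1.280e-02 1.600e-03]]
tray nl nr 
 [[ 5.617e-01 -6.770e-02  3.300e-02  7.000e-04]
 [ 5.626e-01  8.490e-02  3.830e-02  4.000e-04]]
box nl fl 
 [[5.142e-01 1.362e-01 4.340e-02 2.000e-04]
 [7.091e-01 1.292e-01 6.430e-02 8.000e-04]]
bin nr fr 
 [[ 0.5149 -0.1208  0.0505  0.0018]
 [ 0.6948 -0.1235  0.0933  0.001 ]]
A swivel 
 [[0.4341 0.1982 0.0089 0.0007]]
B swivel 
 [[ 0.3686 -0.1943  0.0096  0.0005]]
paddle end dot 
 [[0.3673 0.1053 0.0356 0.0004]]
A spine [[0.3729, 0.2709, 0.02], [0.4739, 0.2574, 0.02]]
B spine [[0.3278, -0.2504, 0.02], [0.4288, -0.2659, 0.02]]
box [[0.513, 0.136, 0.048], [0.5167, 0.3321, 0.048], [0.7216, 0.1299, 0.048]]
bin [[0.5131, -0.3401, 0.048], [0.5146, -0.1209, 0.048], [0.7329, -0.1255, 0.048], [0.7351, -0.3458, 0.048]]
tray [[0.5574, -0.0626, 0.045], [0.5597, 0.0853, 0.045], [0.7774, 0.0772, 0.045]]
tray1 [[0.5567, -0.0688, 0.045], [0.5602, 0.0818, 0.045], [0.7731, -0.0707, 0.045]]
0 1097.5 [556. 121.] box34 [[0.415, 0.1777], [0.3545, 0.1974], [0.3774, 0.2707], [0.4403, 0.2537]]
0 1445.0 [368. 143.] box34 [[0.4604, 0.052], [0.356, 0.1], [0.3629, 0.1175], [0.4684, 0.0706]]
1 456.5 [771. 210.] box34 [[0.4709, 0.1713], [0.4473, 0.1666], [0.4462, 0.2242], [0.47, 0.2299]]
1 460.5 [781.  99.] box34 [[0.3577, 0.1733], [0.3565, 0.2041], [0.3831, 0.2098], [0.3841, 0.1784]]
1 1562.0 [642. 146.] box34 [[0.4593, 0.0506], [0.355, 0.0976], [0.3634, 0.1167], [0.4693, 0.0706]]
1 1787.0 [246. 109.] box34 [[0.4369, -0.2678], [0.3302, -0.2464], [0.3372, -0.1755], [0.4443, -0.1914]]
```

```bash
cat > job.py <<'E'
from h import *
d=np.deg2rad
BIN=(np.array([.624,-.233]),-.018);BOX=(np.array([.620,.231]),-.022);TRAY=(np.array([.667,.006]),-.02)
def off(o,yaw,v):c,s=np.cos(yaw),np.sin(yaw);return np.array(o)+[c*v[0]-s*v[1],s*v[0]+c*v[1]]
# name: grasp xy, tool yaw, z, approach opening, effort, place xy, yaw, z, release opening
J={'paddle':(off((.4343,.0745),d(-24.1),(-.010,0)),d(-24.1),.098,.55,30,off(*TRAY,(-.010,0)),TRAY[1],.082,.5),
'off1':((.440,.0785),d(-22.3),.075,.98,50,off(*BOX,(0,-.045)),BOX[1],.084,.75),
'off2':((.4478,-.0655),d(9.4),.075,.98,50,off(*BOX,(0,.045)),BOX[1],.084,.72),
'A':((.4108,.2302),d(-7.6),.069,1.,80,off(*BIN,(.024,.0477)),BIN[1],.076,.91),
'B':((.3915,-.2245),d(-8.7),.069,1.,80,off(*BIN,(-.024,-.0477)),BIN[1],.076,.91)}
H=.19
def pick(n):
    g,y,z,o,e,*_=J[n];q=down(y)
    if np.linalg.norm(arm.read_tool_pos()[:2]-g)>.01 or True: arm.movep((*g,H),q)
    arm.move_gripper(o);arm.line_to((*g,z+.03),.25);arm.line_to((*g,z),.06)
    print('at',arm.read_tool_pos().round(4),'F',np.round(arm.read_ft_force(),1))
    arm.move_gripper(0.,e);print('closed',round(arm.read_opening(),3),np.round(arm.read_finger_force(),1))
    arm.line_to((*g,z+.02),.06);arm.line_to((*g,H),.25)
    print('lifted',round(arm.read_opening(),3),'F',np.round(arm.read_ft_force(),1),'t',arm.read_time())
def place(n):
    *_,p,y,z,o=J[n];q=down(y)
    arm.line_to((*p,H),.3,q);arm.line_to((*p,z+.02),.2);arm.line_to((*p,z),.04)
    print('low',arm.read_tool_pos().round(4),'F',np.round(arm.read_ft_force(),1),'op',round(arm.read_opening(),3))
    arm.move_gripper(o,20);arm.pause(.2)
    arm.line_to((*p,z+.03),.08);arm.line_to((*p,H),.3);print('done',n,arm.read_time())
E
python3 - <<'E'
from job import *
for n,(g,y,z,o,e,p,yp,zp,r) in J.items():
    print(n,[arm.ik((*a,h),down(b)) is not None for a,b,h in ((g,y,H),(g,y,z),(p,yp,H),(p,yp,zp))],np.round(p,3))
pick('paddle');wshot('pics/p1.png')
E
```

```text
paddle [True, True, True, True] [0.657 0.006]
off1 [True, True, True, True] [0.619 0.186]
off2 [True, True, True, True] [0.621 0.276]
A [True, True, True, True] [ 0.649 -0.186]
B [True, True, True, True] [ 0.599 -0.28 ]
at [0.4255 0.0785 0.0984] F [-0.4 -0.8  0.2]
closed 0.225 30.3
lifted 0.222 F [-0.4 -0.6 -0.7] t 8.25
```

View pics/p1.png

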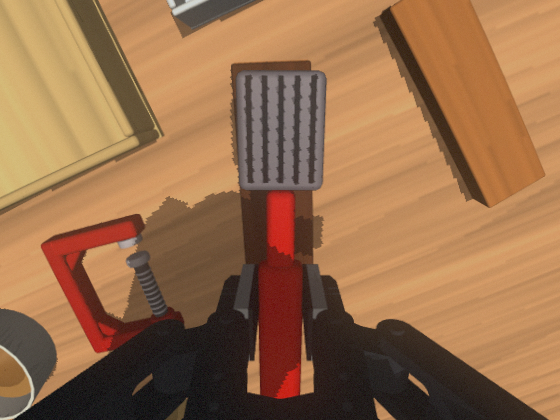

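The paddle is held level and centred between the pads at about column 281, with its head at (282,130). I'll place it and go on to the offcuts.

Run:
```python
from job import *
place('paddle');pick('off1');place('off1')
im,C=wshot('pics/p2.png');cv2.imwrite('pics/p2v.png',im)
```

```text
low [0.657  0.0061 0.0819] F [ 1.1  0.5 -1.7] op 0.223
done paddle 11.9917
at [0.4403 0.0784 0.0754] F [ 1.3  0.3 -0.1]
closed 0.573 52.5
lifted 0.575 F [-0.3  0.  -1.1] t 15.9583
low [0.6191 0.1859 0.0839] F [-0.3 -0.7 -1.7] op 0.569
done off1 19.4667
```

View pics/p2v.png

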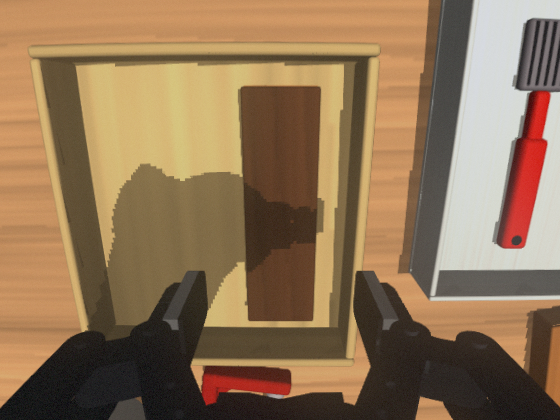

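The dark offcut lies flat in the box at (281,200), with the left half free, and the paddle is in the tray at (525,150). I'll place offcut2 and then pick clamp A.

Run:
```python
from job import *
pick('off2');place('off2');wshot('pics/p3.png')
pick('A');wshot('pics/p4.png')
a=cv2.imread('pics/p3.png');b=cv2.imread('pics/p4.png');cv2.imwrite('pics/p34.png',cv2.resize(np.hstack([a,b]),(800,300)))
```

```text
at [ 0.448  -0.0656  0.0753] F [ 0.8 -0.5 -0.8]
closed 0.503 51.7
lifted 0.506 F [-1.  -0.3 -1.2] t 23.625
low [0.621  0.276  0.0839] F [ 0.2  0.2 -1.8] op 0.502
done off2 27.725
at [0.411  0.2302 0.0693] F [-0.2 -0.6  0.3]
closed 0.794 87.4
lifted 0.79 F [-1.4  0.3 -4.1] t 31.5083
```

View pics/p34.png

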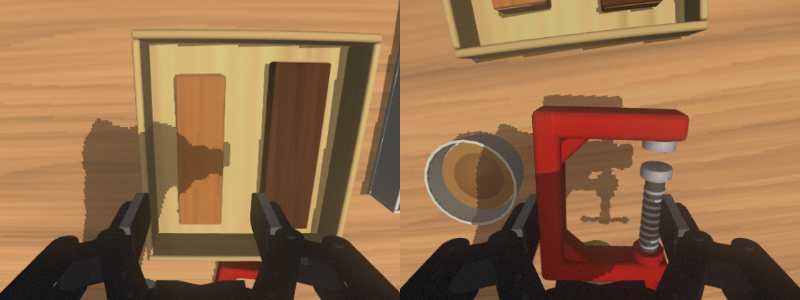

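The left frame shows both offcuts flat in the box at (200,150) and (295,145). In the right frame clamp A is held level by spine and screw, symmetric about the gripper. I'll place it.

```bash
sed -i 's/\.076,\.91/.076,.88/g' job.py
python3 - <<'E'
from job import *
place('A');wshot('pics/p5.png');pick('B');wshot('pics/p6.png')
a=cv2.imread('pics/p5.png');b=cv2.imread('pics/p6.png');cv2.imwrite('pics/p56.png',cv2.resize(np.hstack([a,b]),(800,300)))
E
```

```text
low [ 0.6488 -0.1858  0.0758] F [-0.   0.2 -4.5] op 0.798
done A 35.975
at [ 0.3917 -0.2247  0.0694] F [ 0.5  0.3 -0.7]
closed 0.791 87.7
lifted 0.799 F [ 0.4  0.9 -3.6] t 39.8083
```

View pics/p56.png

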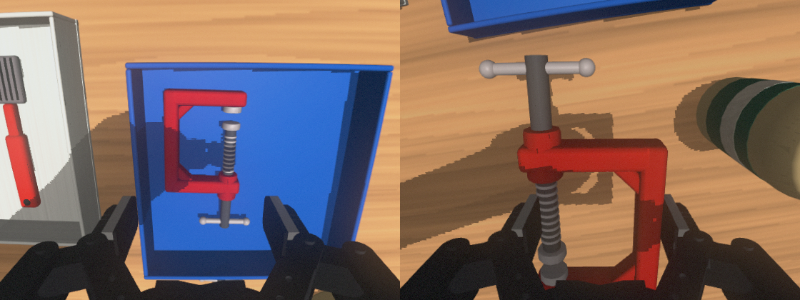

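In the left frame clamp A is flat in the bin at (205,150) with the right half free. In the right frame clamp B is held by screw (548,215) and spine (650,200). I'll place it and check.

Run:
```python
from job import *
place('B');arm.movep((.50,-.02,.40),down(np.pi))
a,_=wshot('pics/p7.png');b=snapshot('scene');cv2.imwrite('pics/p7v.png',cv2.resize(np.hstack([a,b]),(800,300)))
print(arm.read_time())
```

```text
low [ 0.5991 -0.2803  0.0758] F [-0.1 -0.4 -3.5] op 0.795
done B 43.3917
45.0917
```

View pics/p7v.png

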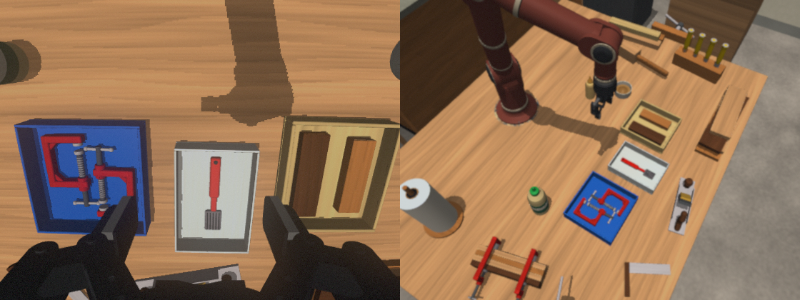

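The clamps at (70,165) and (110,190), the paddle at (213,190) and both offcuts at (310,175) and (357,175) all lie flat in their places. The bystanders stand where they were, so I'm handing in.

```bash
python3 -c "
from station import ticket
print(ticket.finish_job())"
```

```text
the job is handed in; nothing more can be done
None
```

I put both clamps in the blue bin, both offcuts in the plywood box and the paddle in the tray, all lying flat, left the bystanders where they stood, and handed the job in at about 45 s; the judge returned no verdict.

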